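Load the test cartridge and hold the sprung read arm at its stop

TASK

Lift the blue-capped test cartridge out of the green moulded tray and stand it upright, fully down in the bay of the white reader, without dropping it, and let go of it. Then swing the reader's spring-loaded arm round over the cartridge as far as it goes, to its stop, and finish while holding it there against the spring: do not let go of the arm at the end. Leave the other cartridges and everything else on the bench where they are.

Things in the scene. Friction and masses are not known exactly. Their poses are not given: they have to be found in the camera images.
- cartridge_blue: The cartridge to load: white block with a blue upper part, 26 mm (its x) by 46 mm (its y) by 48 mm tall, about 60 g. Origin at the centre of its underside, z up. It stands in one of the tray's three cavities, 14 mm deep, so its upper 34 mm stick out. Either way round is fine.
- cartridge_yellow: Bystander: same cartridge with a yellow upper part, in another cavity. Origin at the centre of its underside.
- cartridge_grey: Bystander: same cartridge with a grey upper part, in another cavity. Origin at the centre of its underside.
- tray: Green moulded tray, fixed, 100 mm (x) by 230 mm (y) by 20 mm high, origin at the centre of its underside. Three open cavities in a row along its y, 66 mm apart, each 29 by 49 mm and 14 mm deep, dark-floored (floor 6 mm above the origin).
- reader: White reader, fixed. Base 170 mm (x) by 230 mm (y) by 24 mm high; the origin is on its underside, right below the centre of the bay; the base reaches from -130 to +100 mm along its y and +-85 mm along its x. A pivot column (40 mm across with the hub, top 84 mm high) stands at y = -85 mm. A red stop post, 12 mm across and 78 mm high, stands at x = 18.5, y = -52 mm.
- bay (a point): Centre of the bay's floor, 14 mm below the base's top and 10 mm above the bench; axes as the reader's. The bay is a pocket 32 mm (x) by 52 mm (y), 14 mm deep, with a dark floor: the cartridge stands in it with its 46 mm side along the reader's y.
- pivot (a point): Point on the arm's vertical pivot axis, at arm height (70 mm above the bench).
- handle (a point): The arm's handle: orange upright round post, 16 mm in diameter, 150 mm from the pivot axis, from 74 to 124 mm above the bench; this point is on its axis, 100 mm above the bench.
- jar: Bystander: small jar, 60 mm across, 70 mm high, loose.
- tip_box: Bystander: box of pipette tips, 94 x 134 mm, 85 mm high, loose.
- pipette: Bystander: pipette lying on the bench, 270 mm long, loose.
- marker: Bystander: marker pen lying on the bench, about 118 mm long, 15 mm high, loose.
- card_rack: Bystander: green rack with test cards, 90 x 180 mm, 78 mm high, fixed.
- read_arm (a joint): Angle of the sprung read arm about its vertical pivot: 0 at rest, 1.15 rad at the stop, where the arm points along the reader's +y, over the bay. It grows as the arm turns clockwise seen from above; the handle swings away from the robot. The spring always drives it back to 0: about 3.5 N at the handle to start it, about 7.5 N at the stop.
- read_head (a point): Top centre of the black read head on the arm, 36 x 40 mm, 88 mm from the pivot axis, 90 mm above the bench. The arm itself is a flat aluminium bar 24 mm wide, 66 to 74 mm above the bench: it passes 8 mm over a fully seated cartridge and would foul one that is not seated.
Mind the look-alikes: they are no part of the job. Several things look just like the tray: the one meant starts farthest to the robot's right.

How it is judged:
By the outcome, as a careful person would: the job done as asked, in the order asked, and still so for the second after the job is handed in, while the arm keeps its last pose, push and grip.
It also fails if it takes over 51 s, if anything falls off the work surface, if the arm or the gripper's body presses on something with over 40 N, if the wrist force passes 120 N, or if a joint passes its speed limit or range.

ROBOT

A 7-joint arm with a two-finger parallel gripper is mounted at the origin on the work surface. World frame = base frame: x ahead of the robot, y to its left, z up, the work surface at z = 0. Lengths are in m, angles in rad, forces in N, time in s.
With the tool pointing down it reaches from about 0.425 to 0.875 m from the base axis. Payload 8.4 kg.
Tool frame: the origin (TCP) lies midway between the tips of the shut fingers; the grasp point (between the pads) lies 19 mm behind it; z points along the fingers, y is the line along which they close (so a half turn about z gives the same grasp; the last joint's range is limited). The gripper opens to 85 mm and grips with 20 to 120 N. Pads are 22 mm wide; open, the fingers measure 114 mm over their backs; the gripper's body (76 mm by 85 mm) begins 54 mm behind the grasp point. The pads swing forward as they close: fully open they stand 13 mm farther back than shut.
Start: joints at [1.241, 0.333, 0.04, 1.465, -0.013, 1.343, -0.059], TCP at [0.149, -0.633, 0.231] pointing down, gripper open.
Joint ranges: [-2.58, 2.58], [-0.38, 2.09], [-1.3, 1.39], [0.25, 2.4], [-1.5, 4.64], [0.08, 2.09], [-2.65, 2.65]. Speed limits (rad/s): [2.22, 2.22, 2.79, 2.79, 3.14, 3.14, 3.14].

INTERFACE

Orientations are given as a unit quaternion [w, x, y, z].
In Python, from rig import * gives the robot as it stands. Calls block until the motion is done:
- move_to(position, orientation): joint-space move of the TCP to a pose.
- move_straight(position, feed=0.15, frame=None, guard=None): straight line of the TCP; frame=None keeps the orientation; feed is the mean speed in m/s. With guard (N) it stops when the force on the tool has changed by that much, and returns True; else False.
- move_j(angles): joint-space move.
- gripper_to(opening, squeeze=None): finger opening in m; squeeze is the grip in N (None keeps the last); returns when the fingers have stopped.
- hold(seconds).
- solve_ik(position, orientation): joint angles nearest the present ones, or None.
- observe(): the state.
- read_camera(name): name is "side" or "top"; returns a dict with "image" (420x560x3 uint8, red, green, blue), "K" (3x3 intrinsics, pixels), "D" ([k1, k2, p1, p2, k3] as OpenCV has them; the pictures are not rectified), "R" (3x3) and "t" (3): a world point X has camera coordinates R X + t. Camera axes: x right, y down, z forward; pixel columns grow to the right and rows downward; lengths in m; the calibration is good to about 2 mm. A picture is of the moment at which its call begins. There is no depth.
A pose or a line that the arm cannot do raises PlanningError and nothing moves.
- job_done(): hands the job in; it is judged then, once.
The state is a dict: "t": time; "joints": joint angles; "joint_velocities": joint speeds; "effort": joint torques, N m; "tcp_pos": TCP position; "ee_rot": TCP orientation; "wrist_force": force on the tool from outside, world axes, zero at the start; "ft_torque": the same for the moment, N m; "width": finger opening in m; "finger_force": force on a finger pad.
Only numpy, scipy, OpenCV 4.12 (cv2) and the standard library are available. Lean on these libraries where they do the work, as an engineer would, in place of code of your own. Each camera call takes 0.05 s, during which the arm holds its last target. There are 200 camera calls.

## Working session

There is one attempt and no reset: what is moved stays moved. The work goes in short steps, each a Python script; the robot and the scene stay as the last script left them, time stands still between calls to the robot, and variables do not carry over. Pictures are saved under pics/ and viewed, at most 10 in all, crops included, and the job is handed in when it is done.

```bash
mkdir -p pics; ls
python3 - <<'E'
from rig import *
import cv2,pickle
d={}
for n in("top","side"):
    c=read_camera(n);d[n]=c
    cv2.imwrite(f"pics/{n}0.png",cv2.resize(c["image"][:,:,::-1],(784,588),interpolation=cv2.INTER_CUBIC))
    print(n,c["K"],c["D"],c["R"],c["t"])
pickle.dump(d,open("cam0.pkl","wb"))
s=observe();print(s["t"],s["tcp_pos"],s["ee_rot"],s["width"])
E
```

```text
pics
top [[495.88395329   0.         280.14082796]
 [  0.         495.88395329 213.10474575]
 [  0.           0.           1.        ]] [-0.13324378  0.          0.          0.          0.        ] [[ 0.012859   -0.99980459 -0.01501434]
 [-0.99142663 -0.01079573 -0.13021789]
 [ 0.13003035  0.01656009 -0.99137171]] [-1.67126737e-04  4.90303790e-01  1.49485583e+00]
side [[425.93523886   0.         284.40505159]
 [  0.         425.93523886 210.69280982]
 [  0.           0.           1.        ]] [-0.03294712  0.          0.          0.          0.        ] [[-0.99415631 -0.10539447 -0.02335044]
 [-0.04050254  0.56467869 -0.8243164 ]
 [ 0.10006389 -0.81855359 -0.56564762]] [0.51615075 0.08571217 1.10186192]
0.1 [ 0.14854977 -0.63238074  0.23052246] [-7.19505472e-04  9.93354281e-01  1.15094470e-01 -1.33092676e-04] 0.08544624169520004
```

View pics/top0.png

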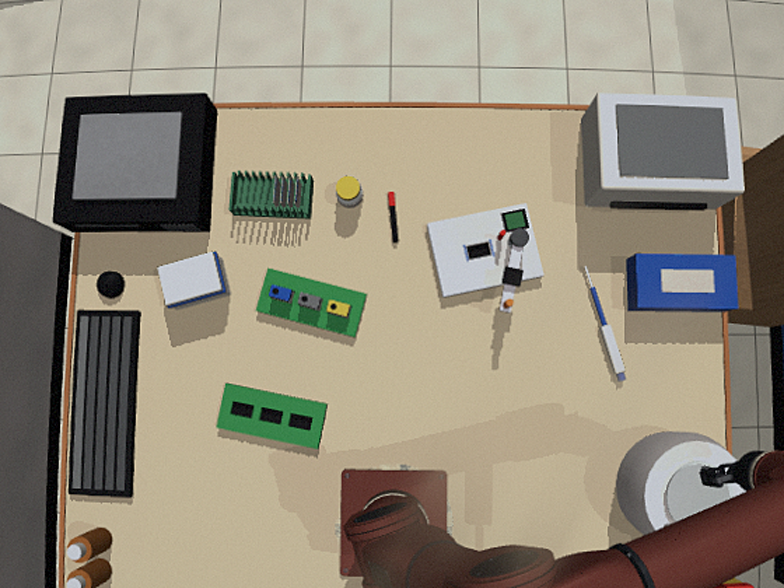

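View pics/side0.png

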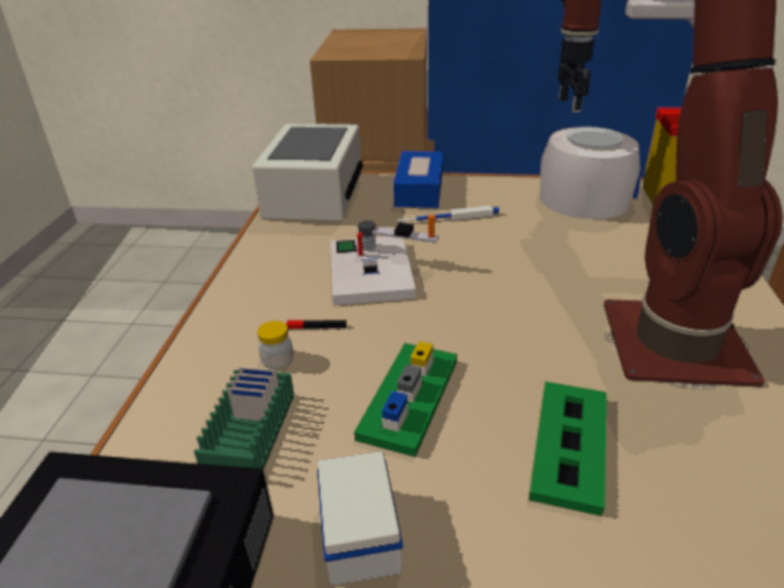

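The top view shows two tray look-alikes. One at (312,303) holds the blue (281,293), grey (310,301) and yellow (338,308) cartridges. The other, at (272,416), is empty. Image right is the robot's right, so the loaded tray at (312,303) is the one meant. The reader is at (485,250), with its bay at (480,250), pivot at (518,237) and orange handle at (507,303). I'll confirm this in one enlarged crop and measure.

```bash
cat > h.py <<'E'
import cv2,numpy as np,pickle
def ray(c,px):
    p=cv2.undistortPoints(np.float64(px).reshape(-1,1,2),c["K"],np.array(c["D"]))[:,0]
    d=np.c_[p,np.ones(len(p))]@c["R"]; return -c["R"].T@c["t"],d
def cast(c,px,z):
    o,d=ray(c,px); return (o+d*((z-o[2])/d[:,2])[:,None])[:,:2]
def two(c1,p1,c2,p2):
    (a,d),(b,e)=ray(c1,p1),ray(c2,p2); d=d[0];e=e[0]
    s=np.linalg.lstsq(np.c_[d,-e],b-a,rcond=None)[0]
    P,Q=a+s[0]*d,b+s[1]*e; return (P+Q)/2,np.linalg.norm(P-Q)
def proj(c,X):
    return cv2.projectPoints(np.float64(X).reshape(-1,1,3),cv2.Rodrigues(c["R"])[0],c["t"],c["K"],np.array(c["D"]))[0][:,0]
def blobs(m,amin=8):
    n,l,s,ce=cv2.connectedComponentsWithStats(m.astype(np.uint8),connectivity=8)
    return [(s[i,4],ce[i],l==i) for i in range(1,n) if s[i,4]>=amin]
E
python3 - <<'E'
from h import *
d=pickle.load(open("cam0.pkl","rb"))
t=d["top"]["image"][:,:,::-1];s=d["side"]["image"][:,:,::-1]
R=lambda a,w,h:cv2.resize(a,(w,h),interpolation=cv2.INTER_CUBIC)
a=np.vstack([np.hstack([R(t[185:245,175:270],390,246),R(t[140:230,300:395],390,369)[:246]]),
 np.hstack([R(s[235:325,250:335],390,330),R(s[150:220,230:320],390,330)])])
cv2.imwrite("pics/crop1.png",a)
for n in d:
    c=d[n];hsv=cv2.cvtColor(c["image"],cv2.COLOR_RGB2HSV);h,S,v=cv2.split(hsv)
    for nm,m in dict(green=(h>50)&(h<75)&(S>150)&(v>60),blue=(h>105)&(h<125)&(S>130)&(v>40),orange=(h>4)&(h<16)&(S>170)&(v>120),white=(S<35)&(v>175),yellow=(h>22)&(h<32)&(S>180)).items():
        for A,ce,k in blobs(m,12): print(n,nm,A,ce.round(1),v[k].min(),int(np.median(v[k])),v[k].max())
E
```

```text
top green 716 [220.7 215.9] 72 126 138
top green 77 [225.4 219.1] 75 118 138
top green 331 [189.1 292. ] 67 129 140
top green 15 [170.5 298.6] 64 128 136
top green 37 [191.9 311.2] 125 130 135
top blue 91 [146.6 205.1] 79 98 157
top blue 2267 [487.3 200.8] 41 149 180
top blue 112 [200. 209.] 48 153 184
top blue 79 [426.9 218.3] 81 143 159
top blue 12 [452.8 220.8] 49 54 59
top orange 17 [363.4 215.8] 129 189 198
top orange 86 [ 58.5 391.2] 124 139 151
top orange 61 [ 57.9 411.6] 122 138 144
top white 1983 [19.9 26.6] 176 188 206
top white 2752 [68.1 25. ] 176 187 200
top white 2775 [125.8  23.8] 176 190 206
top white 2793 [186.   23.2] 176 191 205
top white 2820 [247.6  22.8] 176 193 206
top white 2860 [310.1  23. ] 176 193 206
top white 2895 [372.3  23.5] 176 194 206
top white 2898 [433.7  24.3] 176 191 204
top white 1865 [487.7  22.6] 176 186 205
top white 25 [531.3   2. ] 176 179 188
top white 146 [541.8  27.9] 176 177 182
top white 101 [517.4  48. ] 176 179 190
top white 194 [542.4  48.4] 176 177 186
top white 989 [123.4  57.9] 176 193 216
top white 1437 [183.7  60.5] 179 193 207
[... 1357 characters left out ...]
0.8 270.4] 83 84 86
side blue 33 [178.2 275.4] 83 84 87
side blue 34 [176.6 280.6] 83 84 86
side blue 218 [281.7 289.7] 47 121 135
side blue 213 [258.6 393.9] 82 90 122
side orange 56 [307.6 160.8] 125 134 185
side orange 102 [106.2 264.9] 134 144 149
side orange 36 [ 74.7 312.6] 139 146 148
side white 41 [459.8   1.2] 176 180 187
side white 515 [215.2 109.5] 176 190 194
side white 337 [415.7 105.4] 176 186 193
side white 61 [336.8 149.4] 176 186 192
side white 95 [278.6 172.2] 177 190 193
side white 1256 [263.4 195.8] 176 191 194
side white 2910 [254.  355.9] 176 192 194
side yellow 741 [471.5 115.3] 55 79 121
side yellow 263 [194.4 237.1] 90 182 184
side yellow 176 [300.8 252.2] 64 154 184
```

View pics/crop1.png

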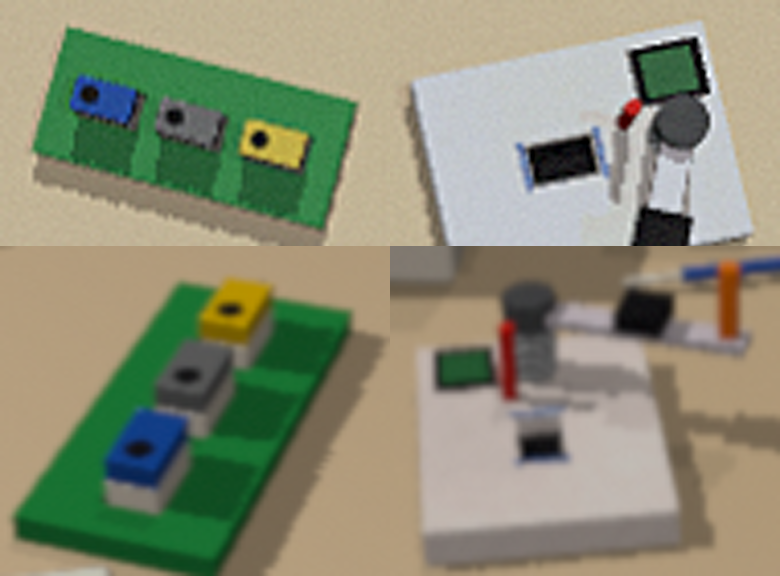

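The crop confirms the blue cartridge at the left end of the loaded tray, with its long side along the row. The reader's bay is empty, with the arm at rest pointing toward the robot. Next I'll measure the poses.

```bash
cat > meas.py <<'E'
from h import *
from scipy.optimize import least_squares
def masks(c):
    h,S,v=cv2.split(cv2.cvtColor(c["image"],cv2.COLOR_RGB2HSV));h=h.astype(int)
    return h,S,v
def near(m,p,r=60):
    w=np.zeros(m.shape,bool);x,y=map(int,p);w[max(0,y-r):y+r,max(0,x-r):x+r]=1;return m&w
def rect(c,m,z,hull=True):
    """rectangle of a mask cast on plane z (m): centre, sizes, yaw of the long side"""
    cs=cv2.findContours(m.astype(np.uint8),cv2.RETR_EXTERNAL,cv2.CHAIN_APPROX_NONE)[0]
    P=cast(c,np.vstack(cs)[:,0],z)
    (x,y),(a,b),g=cv2.minAreaRect((P*1000).astype(np.float32))
    if a<b:a,b,g=b,a,g+90
    return np.round([x,y,a,b,(g+90)%180-90],1)
E
python3 - <<'E'
from meas import *
d=pickle.load(open("cam0.pkl","rb"))
T,Sd=d["top"],d["side"]
for n,c,pb,pt,pr,py in(("top",T,(200,209),(222,216),(345,180),(242,220)),("side",Sd,(282,286),(290,289),(266,190),(301,250))):
    h,S,v=masks(c)
    g=near((h>50)&(h<80)&(S>120)&(v>40),pt,48 if n=="top" else 60); 
    print(n,"tray",rect(c,max(blobs(cv2.morphologyEx(g.astype(np.uint8),cv2.MORPH_CLOSE,np.ones((9,9)))),key=lambda b:b[0])[2],.02))
    b=near((h>105)&(h<125)&(S>110)&(v>110),pb,15);print(n,"blue",b.sum(),rect(c,b,.054))
    b=near((h>20)&(h<32)&(S>150)&(v>130),py,14);print(n,"yellow",b.sum(),rect(c,b,.054))
    w=near((S<45)&(v>150),pr,50)
    k=max(blobs(w),key=lambda b:b[0])[2];print(n,"reader",rect(c,k,.024))
    dk=near(v<60,(342,178) if n=="top" else (264,192),12)
    for A,ce,k in blobs(dk,6): print(n,"bay",A,ce,rect(c,k,.010),rect(c,k,.024))
    # bay rim blue-ish
    o=near((h>4)&(h<18)&(S>150)&(v>90),(363,216) if n=="top" else (308,161),14)
    ys,xs=np.where(o);print(n,"handle",xs.min(),xs.max(),ys.min(),ys.max(),xs.mean(),ys.mean())
    k=np.argsort(ys); print(" ends",[(xs[ys==q].mean().round(1),q) for q in(ys.min(),ys.min()+1,ys.max()-1,ys.max())])
oT=(363.4,214.5)
print(cast(T,[(363.4,214.)],.124)); print(cast(Sd,[(308.3,154)],.124),cast(Sd,[(307.6,160.8)],.100))
E
```

```text
top tray [482.7 187.4 228.6  98.4  76. ]
top blue 101 [498.2 252.2  44.7  24.6  76.7]
top yellow 105 [465.7 123.7  44.5  25.1  76.6]
top reader [ 605.9 -200.2  231.2  172.1  -77.6]
top bay 131 [341.48091603 178.60305344] [ 605.  -186.    47.7   27.4  -76.6] [ 602.1 -184.4   47.3   27.2  -76.6]
top handle 361 365 214 218 363.1 215.9
 ends [(np.float64(364.0), np.int64(214)), (np.float64(363.0), np.int64(215)), (np.float64(363.0), np.int64(217)), (np.float64(362.5), np.int64(218))]
side tray [480.6 197.1 239.2 101.4  75.9]
side blue 132 [496.6 253.5  44.4  22.7  76. ]
side yellow 121 [464.8 126.9  47.5  25.2  77. ]
side reader [ 602.  -197.1  227.7  170.4  -77.7]
side bay 33 [264.45454545 191.81818182] [ 601.8 -196.8   23.4   21.7  -82.1] [ 597.9 -174.6   23.    21.3  -82.1]
side handle 306 310 153 168 307.640625 160.453125
 ends [(np.float64(307.5), np.int64(153)), (np.float64(307.5), np.int64(154)), (np.float64(307.5), np.int64(167)), (np.float64(308.0), np.int64(168))]
[[ 0.47822316 -0.23696695]]
[[ 0.46955155 -0.23736457]] [[ 0.47160043 -0.23940791]]
```

```bash
cat >> h.py <<'E'
from scipy.spatial.transform import Rotation as Rn
def quat(a):
    "tool down, fingers closing along world heading a (deg)"
    y=np.array([np.cos(np.radians(a)),np.sin(np.radians(a)),0]);z=np.array([0,0,-1.])
    return np.roll(Rn.from_matrix(np.c_[np.cross(y,z),y,z]).as_quat(),1)
BAY=np.array([.6025,-.185]);RY=12.4;CART=np.array([.4978,.2523]);TY=-13.6
ud=lambda a:np.array([np.cos(np.radians(a)),np.sin(np.radians(a))])
PIV=BAY-.085*ud(RY+90)
handle=lambda th:PIV+.150*ud(RY+90+65.9-np.degrees(th))
E
python3 - <<'E'
from rig import *
from h import *
print(handle(0),handle(1.15))
def opts(p,a):
    for k in(0,180):
        q=solve_ik(p,quat(a+k)); print(p,a+k,None if q is None else np.round(q,2))
opts([*CART,.15],TY);opts([*CART,.026],TY);opts([*BAY,.17],RY);opts([*BAY,.03],RY)
for th in(0,.6,1.15): 
  for dz in(0,90): opts([*handle(th),.085],RY-np.degrees(th)+65.9+dz)
E
```

```text
[ 0.47386908 -0.23759905] [ 0.58851701 -0.12152184]
[np.float64(0.4978), np.float64(0.2523), 0.15] -13.6 [ 0.22  0.34 -0.91  1.76  0.28  1.19 -1.01]
[np.float64(0.4978), np.float64(0.2523), 0.15] 166.4 [ 0.35  0.41 -1.09  1.75  0.38  1.22  2.06]
[np.float64(0.4978), np.float64(0.2523), 0.026] -13.6 [ 0.31  0.6  -1.08  1.86  0.61  1.05 -1.25]
[np.float64(0.4978), np.float64(0.2523), 0.026] 166.4 [ 0.32  0.62 -1.09  1.86  0.63  1.06  1.88]
[np.float64(0.6025), np.float64(-0.185), 0.17] 12.4 [ 0.67  0.39 -0.57  1.57  0.22  1.25  0.28]
[np.float64(0.6025), np.float64(-0.185), 0.17] 192.4 [-0.62  0.61  1.22  1.64 -0.59  1.32 -2.23]
[np.float64(0.6025), np.float64(-0.185), 0.03] 12.4 [ 0.65  0.53 -0.55  1.69  0.32  1.01  0.21]
[np.float64(0.6025), np.float64(-0.185), 0.03] 192.4 [-0.6   0.85  1.21  1.76 -0.86  1.18 -2.05]
[np.float64(0.4738690812159355), np.float64(-0.23759904935492743), 0.085] 78.30000000000001 [ 0.87  0.27 -0.56  1.9   0.17  1.02  1.61]
[np.float64(0.4738690812159355), np.float64(-0.23759904935492743), 0.085] 258.3 [ 0.65  0.24 -0.3   1.91  0.08  1.   -1.46]
[np.float64(
[... 626 characters left out ...]
0.46  1.1   2.19]
[np.float64(0.5166997317319642), np.float64(-0.15997538862291683), 0.085] 313.9225322921506 [ 0.64  0.28 -0.48  1.88  0.15  1.02 -0.71]
[np.float64(0.5885170094259164), np.float64(-0.12152184350738834), 0.085] 12.409853559955344 [ 0.6   0.42 -0.58  1.73  0.25  1.07  0.15]
[np.float64(0.5885170094259164), np.float64(-0.12152184350738834), 0.085] 192.40985355995534 [-0.75  0.67  1.22  1.79 -0.69  1.18 -2.24]
[np.float64(0.5885170094259164), np.float64(-0.12152184350738834), 0.085] 102.40985355995534 [ 0.69  0.45 -0.7   1.72  0.32  1.09  1.68]
[np.float64(0.5885170094259164), np.float64(-0.12152184350738834), 0.085] 282.4098535599553 [ 0.52  0.4  -0.48  1.73  0.21  1.06 -1.38]
```

Run:
```python
from rig import *
from h import *
move_to([*CART,.20],quat(TY)); print(observe()["t"])
print(move_straight([*CART,.027],feed=.12,guard=10)); s=observe();print(s["t"],s["tcp_pos"])
gripper_to(.0,squeeze=35); s=observe();print(s["t"],s["width"],s["finger_force"],s["tcp_pos"],s["wrist_force"])
c=read_camera("side");cv2.imwrite("pics/grip.png",cv2.resize(c["image"][200:320,200:360,::-1],(800,600),interpolation=cv2.INTER_CUBIC))
```

```text
3.425
False
5.0167 [0.49825223 0.25256765 0.02767055]
5.5917 0.025722341405309896 34.9976509809494 [0.49796365 0.25239939 0.02721346] [-0.36204536  0.09947118  2.77927424]
```

View pics/grip.png

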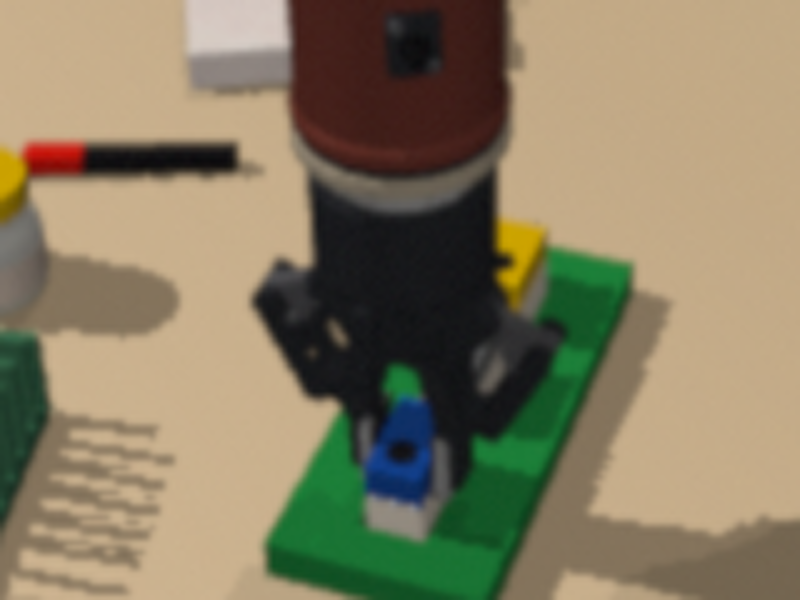

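The fingers hold the blue cartridge across its 26 mm side: width is 25.7 mm, with the cap at crop pixel (403,450). Next I'll lift it and carry it over the bay.

Run:
```python
from rig import *
from h import *
move_straight([*CART,.20],feed=.25); s=observe();print(s["t"],s["width"],s["finger_force"])
move_to([*BAY,.18],quat(RY)); 
move_straight([*BAY,.052],feed=.2,guard=10); s=observe();print(s["t"],s["tcp_pos"],s["width"])
d={n:read_camera(n) for n in("top","side")};pickle.dump(d,open("cam1.pkl","wb"))
R=lambda a:cv2.resize(a[:,:,::-1],(400,400),interpolation=cv2.INTER_CUBIC)
cv2.imwrite("pics/hover.png",np.hstack([R(d["top"]["image"][130:230,292:392]),R(d["side"]["image"][150:220,230:300])]))
```

```text
6.4833 0.025412451441074808 34.9888676404953
8.925 [ 0.60344705 -0.18460834  0.05325509] 0.025632694053347806
```

View pics/hover.png

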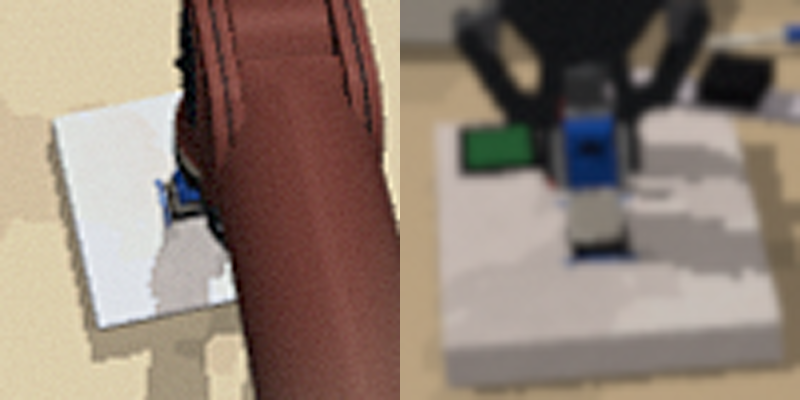

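In the side view, the cartridge's white end (x 568–628, y 190–245) sits centred over the bay rim (x 568–632, y 258). I'll lower it with a force guard.

Run:
```python
from rig import *
from h import *
g=move_straight([*BAY,.0295],feed=.04,guard=6); s=observe();print(g,s["t"],s["tcp_pos"],s["width"],s["wrist_force"])
```

```text
True 9.5417 [ 0.60223942 -0.18507097  0.03098053] 0.02558269925549479 [-1.06641106 -0.19765488  4.56850263]
```

Run:
```python
from rig import *
from h import *
gripper_to(.06); s=observe();print(s["t"],s["width"])
move_straight([*BAY,.17],feed=.2)
move_to([*handle(0),.18],quat(RY+65.9)); print(observe()["t"])
d={n:read_camera(n) for n in("top","side")};pickle.dump(d,open("cam2.pkl","wb"))
R=lambda a:cv2.resize(a[:,:,::-1],(400,400),interpolation=cv2.INTER_CUBIC)
cv2.imwrite("pics/seat.png",np.hstack([R(d["top"]["image"][130:230,292:392]),R(d["side"]["image"][130:220,230:320])]))
```

```text
9.9667 0.060129936189328964
12.0167
```

View pics/seat.png

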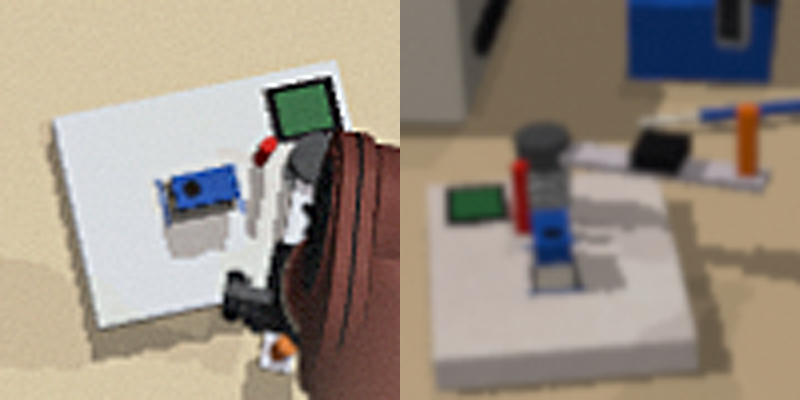

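The cartridge stands upright and released in the bay, with its cap at (203,188) in the top crop and (550,235) in the side crop. The handle stands between the open fingers. Next I'll grip it and swing it along its arc.

Run:
```python
from rig import *
from h import *
f=lambda th:([*handle(th),.086],quat(RY+65.9-np.degrees(th)))
print(move_straight(f(.015)[0],feed=.12,guard=10))
gripper_to(0,squeeze=50); s=observe();print(s["t"],s["width"],s["tcp_pos"],s["wrist_force"])
for th in np.linspace(.015,1.08,9)[1:]:
    p,q=f(th); g=move_straight(p,feed=.08,frame=q,guard=25); s=observe()
    print(round(th,2),g,s["t"],s["width"],s["tcp_pos"].round(4) if hasattr(s["tcp_pos"],"round") else s["tcp_pos"],np.round(s["wrist_force"],1))
    if g: break
```

```text
False
13.525 0.014925283655638763 [ 0.47436385 -0.23623934  0.08651509] [-2.99011211 -2.2979791   6.89921454]
0.15 False 13.925 0.014955822828812585 [ 0.4799 -0.2168  0.0865] [-4.7 -0.8  9.2]
0.28 False 14.325 0.014723097664778665 [ 0.4878 -0.1986  0.0865] [-5.2 -1.  11.2]
0.41 False 14.725 0.01478133121804195 [ 0.4982 -0.1815  0.0864] [-6.1  0.1 13.1]
0.55 False 15.125 0.015039547912627889 [ 0.5108 -0.1659  0.0864] [-7.   1.5 13.5]
0.68 False 15.525 0.014770711641498659 [ 0.5254 -0.1522  0.0865] [-6.5  0.3 13.6]
0.81 False 15.925 0.015022432799267014 [ 0.5417 -0.1406  0.0865] [-8.   1.  12.7]
0.95 False 16.325 0.015050964456595602 [ 0.5594 -0.1312  0.0865] [-6.9  1.1 12.6]
1.08 False 16.725 0.014336919972704898 [ 0.5781 -0.1243  0.0865] [-6.9  0.5 12.8]
```

Run:
```python
from rig import *
from h import *
f=lambda th:([*handle(th),.086],quat(RY+65.9-np.degrees(min(th,1.15))))
for th in np.arange(1.10,1.26,.02):
    p,q=f(th); g=move_straight(p,feed=.04,frame=q,guard=15); hold(.15); s=observe()
    e=ud(RY+65.9-np.degrees(th)); Ft=np.dot(s["wrist_force"][:2],e)
    P=np.array(s["tcp_pos"])[:2]-PIV
    print(round(th,2),g,s["t"],s["width"],"F",np.round(s["wrist_force"],1),round(Ft,1),"ang",1.15-(np.arctan2(P[1],P[0])-np.radians(RY+90)))
    if Ft<-18 or g: break
c={n:read_camera(n) for n in("top","side")};pickle.dump(c,open("cam3.pkl","wb"))
R=lambda a:cv2.resize(a[:,:,::-1],(400,400),interpolation=cv2.INTER_CUBIC)
cv2.imwrite("pics/end.png",np.hstack([R(c["top"]["image"][130:230,292:392]),R(c["side"]["image"][130:220,230:320])]))
```

```text
1.1 False 17.125 0.01491279865349415 F [-7.4  1.4 12.5] -6.8 ang 1.0956981289276033
1.12 False 17.525 0.014417301393696708 F [-6.7  1.2 11.9] -6.2 ang 1.1153677555799426
1.14 False 17.925 0.014956333238277612 F [-6.4  0.8 11.8] -6.1 ang 1.1355883429162683
1.16 False 18.325 0.014637011009759048 F [-13.9   0.7  18.4] -13.4 ang 1.1462569491318002
1.18 False 18.725 0.014785732855890884 F [-27.7  -0.4  27.4] -27.3 ang 1.1504946631739053
```

View pics/end.png

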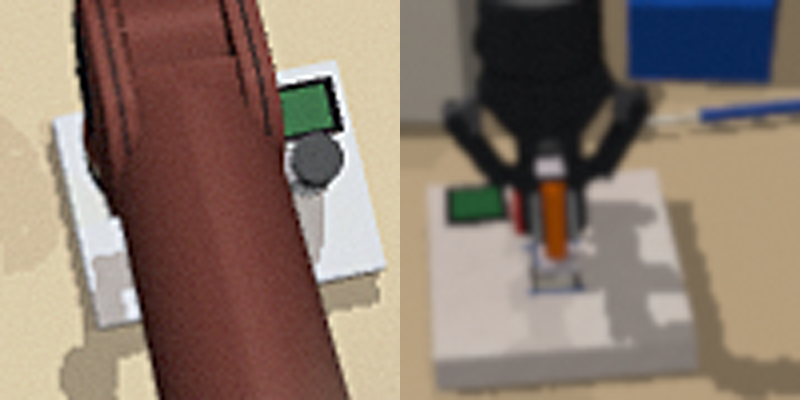

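The arm points along the reader's +y over the cartridge, with the handle gripped at (553,220) in the side crop. The push rose sharply at 1.15 rad, which is the stop.

Run:
```python
from rig import *
hold(.3); s=observe(); print(s["t"],s["width"],s["wrist_force"])
print(job_done())
```

```text
19.125 0.014598257349087776 [-26.59818842  -0.06195039  26.32516708]
the job is handed in; nothing more can be done
None
```

The job is handed in at 19.1 s: the blue cartridge stands released and fully down in the bay, and the gripper is still holding the read arm against its stop at about 1.15 rad, pushing with about 27 N.

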